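Blank the spectrophotometer

ROBOT

A 6-joint arm with a two-finger parallel gripper is mounted at the origin on the work surface. World frame = base frame: x ahead of the robot, y to its left, z up, the work surface at z = 0. Lengths are in mm, angles in rad, forces in N, time in s.
With the tool pointing down it reaches from about 275 to 1000 mm from the base axis. Payload 8.4 kg.
Tool frame: the origin (TCP) lies at the very end of the fingers, on their centre line; the grasp point (between the pads) lies 19 mm behind it; z points along the fingers, y is the direction in which the jaws open and shut (so a half turn about z gives the same grasp; the last joint's range is limited). The gripper opens to 85 mm and grips with 20 to 120 N. Pads are 22 mm wide; open, the fingers measure 114 mm over their backs; the gripper's body (76 mm by 85 mm) begins 54 mm behind the grasp point. The pads swing forward as they close: fully open they stand 13 mm farther back than shut.
Start: joints at [1.269, 0.353, 1.633, -0, 1.155, -0.002], TCP at [184.579, 597.125, 231.281] pointing down, gripper open.
Joint ranges: [-2.63, 2.63], [-0.92, 2.1], [0.06, 2.66], [-1.3, 4.44], [0, 2.69], [-3.02, 3.02]. Speed limits (rad/s): [2.22, 2.22, 2.79, 3.14, 3.14, 3.14].

INTERFACE

Orientations are given as [roll, pitch, yaw] about the fixed x, y, z axes, in that order (R = Rz(yaw) Ry(pitch) Rx(roll)).
In Python, from rig import r gives the robot as it stands.
- The arm moves only by the tool move_arm, never from a script. Its argument "increments" is a list of rows, each an object of numbers: "tx", "ty", "tz": the shift along the tool's x, y, z in cm; "rx", "ry", "rz": the turn, a rotation vector about the tool's x, y, z in degrees; "gripper": the gripper's target within -1 to 1 (fully open at 1, half-way at 0, shut at -1). A call has 1 to 12 rows; each row shifts and turns the commanded pose from where the row before left it, along the tool's axes as they then stand; what a row does not reach is not made up. A row lasts 1/10 s, in which the tool goes at most 50 mm and 8.59 degrees, less where a joint would pass 70% of its speed; a pose out of reach is approached as far as the arm can. A call is refused whole if a number of a shift passes 5 or a number of a turn 8.59, either way. A call with a gripper value outside its range is refused whole. The fingers move at their own pace and stop on an object; "squeeze" is the grip in N (left out, the last holds). Time passes only in rows, so rows that do not move let the fingers close. It gives the time, the measured TCP pose, the force and the opening at its end, in the units of the state.
- r.sense(): the state, without advancing time (a new reading comes with each control period).
- r.grab_frame(name): name is "scene" or "side" or "wrist"; returns (picture, depth): 420x560x3 uint8, red, green, blue; 420x560 float32, mm along the optical axis (not along the pixel's ray), 0 where there is no reading.
- r.camera_model(name): a dict with "fx", "fy", "cx", "cy" (pixels), "R" (3x3) and "t" (3): a world point X has camera coordinates R X + t; the wrist camera has in their place "hand_eye" (4x4, takes a point from camera to tool coordinates, whose origin is the TCP and whose axes are the flange's). Camera axes: x right, y down, z forward; pixel columns grow to the right and rows downward; lengths in mm; the calibration is good to about 2 mm. A picture is of the moment at which its call begins: read the wrist's pose just before it. camera_model takes no time and is no camera call.
- r.sign_off(): hands the job in, once; it reports no verdict.
Trained networks look in the newest picture that a camera, given by its name, has taken for a name from the list of things; names that differ only in an ending like _2 or _b are one class to them, and where a whole thing is asked for, a point or a joint stands for the part that bears it (a point fixed in the world has none). Each returns a list of dicts, best first, with "confidence" (0 to 1); they miss things now and then, are a little off and sometimes report something else, mostly with a low value. They report only what shows in the picture. A call takes as long as a camera call.
- r.cut_out(query, camera): "mask" (420x560 bool, what is visible of it) and "bbox" ([left, top, right, bottom] in pixels, round what is visible of it).
- r.place_of(query, camera): "location" ([row, column] in pixels: a listed point, or the origin of a listed thing).
The state is a dict: "clock": time; "qpos": joint angles; "qvel": joint speeds; "joint_efforts": joint torques, N m; "eef_pos": TCP position; "tcp_rot": TCP orientation; "contact_force": force on the tool from outside, world axes, zero at the start; "wrist_torque": the same for the moment, N m; "opening": opening from 0.0 (shut) to 1.0 (fully open).
Only numpy, scipy, OpenCV 4.12 (cv2) and the standard library are available. Lean on these libraries where they do the work, as an engineer would, in place of code of your own. Each camera call takes 0.05 s, during which the arm holds its last target. There are 200 camera calls.

TASK

Get the spectrophotometer ready and blank it using only your fingertips: push the cell-changer rod fully in and the compartment lid fully shut without slamming it; then, with the rod in and the lid shut, press the wide key at the right-hand end of the key row all the way down and let it go. Do not grip or pick up anything, do not press the other keys, and leave the glassware and other things where they stand.

Things in the scene. Friction and masses are not known exactly. Their poses are not given: they have to be found in the camera images.
- spectro: Off-white spectrophotometer, fixed, 420 wide (y) x 335 deep (x) x 152 high. Origin: bench level, middle of its front; x points into it, y to the operator's left. Compartment with lid: y -210 to -40, upright front wall at x = 0, rim 148 high. Key panel: y -40 to 210, 55 high at x = 0, rising backwards at 0.26 rad to x = 128, where the 152 high housing begins.
- lid (a joint): Angle of the dark grey compartment lid, rad: 0 = shut, grows as it opens upwards (1.25 = stop). It is hinged at its rear edge, and a stiff hinge (about 0.4 N m) keeps it wherever it is left: it neither falls nor springs. Starts 0.7 to 1.0.
- lid_hinge (a point): Point on the lid's hinge axis, middle of its width (instrument frame 168, -125, 149). The axis runs along the instrument's y.
- lid_edge (a point): Point on the lid's outer (upper when shut) face, middle of its width, 150 forward of the hinge axis and 10 off it (height 159 when shut); the lid's free front edge is 24 further. Lid: flat plate 10 thick, 168 wide. Its x axis points to the hinge, its z out of the outer face.
- rod (a joint): How far the cell-changer rod is pulled out, m: 0 = pushed fully in (blank cuvette in the light beam), 0.062 = fully out. It slides along the instrument's x with about 2 N of friction and stays where it is left. Starts 0.018 to 0.058.
- rod_knob (a point): Centre of the flat outer end of the rod's round white knob (24 dia, 21 long), on the rod's axis, 105 above the bench. Pushing it along the instrument's +x pushes the rod in; when fully in this point stands 42 in front of the compartment's front wall. Rod 8 dia.
- wide_key (a joint): Travel of the wide key (the blank/zero key), m: 0 = released, 0.0035 = fully down; springs back, 1 N at first and 3.5 N fully down.
- wide_key_top (a point): Centre of the top face of the wide key: 40 wide (y) x 18, standing 7 proud of the key panel, by itself at the right-hand end of the key row; it faces up along the panel's normal and travels along it, 15 degrees from vertical (its z axis).
- key_a (a joint): Travel of one of the three other, square keys (16 x 18) in the same row, centre at y = 180 in the instrument frame (the wide key at y = 45, all at x = 45); 0 = released, 0.0035 = down. Not to be pressed.
- key_b (a joint): Travel of one of the three other, square keys (16 x 18) in the same row, centre at y = 150 in the instrument frame (the wide key at y = 45, all at x = 45); 0 = released, 0.0035 = down. Not to be pressed.
- key_c (a joint): Travel of one of the three other, square keys (16 x 18) in the same row, centre at y = 120 in the instrument frame (the wide key at y = 45, all at x = 45); 0 = released, 0.0035 = down. Not to be pressed.
- dropper: Bystander: amber dropping bottle with black collar and red rubber teat, 48 dia x 105 high. Origin: centre of its underside.
- beaker: Bystander: small empty glass beaker, 52 dia x 70 high. Origin: centre of its underside.
- weighing: Bystander: lidded glass weighing bottle, 44 dia x 60 high. Origin: centre of its underside.
- bulb: Bystander: red-brown pear-shaped rubber pipette bulb standing upright, 54 dia x 78 high. Origin: centre of its underside.
- mortar: Bystander: white porcelain mortar with its pestle, 108 dia x 75 high. Origin: centre of its underside.
- cellbox: Bystander: white open box with glass cuvettes, 75 x 100 x 46 high, standing on the instrument's flat top, left of and behind the lid. Origin: centre of its underside.
- washbottle: Bystander: white wash bottle with a bent spout, 68 dia x 193 high. Origin: centre of its underside.

How it is judged:
By the outcome, as a careful person would: the job done as asked, in the order asked, and still so for the second after the job is handed in, with the robot touching nothing.
It also fails if it takes over 51 s, if anything falls off the work surface, if the arm or the gripper's body presses on something with over 40 N, if the wrist force passes 120 N, or if a joint passes its speed limit or range.

## Working session

There is one attempt and no reset: what is moved stays moved. The work goes in short steps, Python scripts to look and compute and a tool call to move; the robot and the scene stay as the last step left them, time stands still between calls to the robot, and variables do not carry over. Pictures are saved under pics/ and viewed, about 8 in all and at most 12, crops included, and the job is handed in when it is done.

Besides the shell and the picture viewer there is one more tool, called as name([rows], argument=value, ...), one row to a line, values as JSON. move_arm: Moves the arm, as the interface text tells. Its arguments: {"type":"object","properties":{"increments":{"type":"array","items":{"type":"object","properties":{"tx":{"type":"number"},"ty":{"type":"number"},"tz":{"type":"number"},"rx":{"type":"number"},"ry":{"type":"number"},"rz":{"type":"number"},"gripper":{"type":"number"}}}},"squeeze":{"type":"number"}},"required":["increments"]}

```bash
ls; mkdir -p pics; cat > h.py <<'E'
import numpy as np, cv2
from rig import r
from scipy.spatial.transform import Rotation as Ro
def world(cam,px,d,st=None):
    m=r.camera_model(cam); v,u=px
    p=np.array([(u-m['cx'])/m['fx']*d,(v-m['cy'])/m['fy']*d,d])
    if 'R' in m: return np.array(m['R']).T@(p-np.array(m['t']))
    H=np.array(m['hand_eye']); p=H[:3,:3]@p+H[:3,3]
    return Ro.from_euler('xyz',st['tcp_rot']).as_matrix()@p+np.array(st['eef_pos'])
def dep(D,px):
    v,u=int(round(px[0])),int(round(px[1])); w=D[max(v-2,0):v+3,max(u-2,0):u+3]; w=w[w>0]
    return float(np.median(w)) if w.size else 0
E
python3 - <<'E'
from h import *
np.set_printoptions(precision=1,suppress=True)
print(r.sense())
for c in ['scene','side']:
    P,D=r.grab_frame(c); cv2.imwrite(f'pics/{c}0.png',P[...,::-1])
    np.savez(f'{c}0.npz',P=P,D=D)
    for q in ['spectro','lid_hinge','lid_edge','rod_knob','wide_key_top','key_a','mortar','washbottle','beaker','dropper','weighing','bulb','cellbox']:
        for o in r.place_of(q,c)[:2]:
            d=dep(D,o['location']); print(c,q,np.array(o['location']),round(o['confidence'],2),world(c,o['location'],d))
E
```

```text
pics
{'clock': 0.0, 'qpos': array([ 1.3,  0.4,  1.6,  0. ,  1.2, -0. ]), 'qvel': array([ 0., -0., -0.,  0.,  0., -0.]), 'joint_efforts': array([ -0. , -60.5, -34.2,  -0. ,   0. ,   0. ]), 'eef_pos': array([184.5, 596.7, 230.6]), 'tcp_rot': array([-3.1, -0. ,  2.8]), 'contact_force': array([-0.6, -0.5,  0.1]), 'wrist_torque': array([ 0. , -0. , -0.1]), 'opening': 1.0033818104875332}
scene spectro [220.9 296.4] 0.75 [569.4 -27.2  71.4]
scene lid_hinge [215.8 352.7] 0.86 [ 730.6 -125.6  165.1]
scene lid_edge [195.1 314.2] 0.67 [ 608.6 -107.   264.7]
scene rod_knob [233.4 267.3] 0.74 [471.7  -0.1  -0.2]
scene wide_key_top [197.8 301.4] 0.62 [608.8  76.7  70.6]Traceback (most recent call last):
  File "<stdin>", line 8, in <module>
ValueError: it knows: beaker, bulb, cellbox, dropper, lid_edge, lid_hinge, mortar, rod_knob, spectro, washbottle, weighing, wide_key_top
```

```bash
python3 - <<'E'
from h import *
np.set_printoptions(precision=1,suppress=True)
for c in ['scene','side']:
    P,D=r.grab_frame(c); cv2.imwrite(f'pics/{c}0.png',P[...,::-1])
    np.savez(f'{c}0.npz',P=P,D=D)
    for q in ['spectro','lid_hinge','lid_edge','rod_knob','wide_key_top','mortar','washbottle','beaker','dropper','weighing','bulb','cellbox']:
        if c=='scene' and q in('spectro','lid_hinge','lid_edge','wide_key_top'): continue
        for o in r.place_of(q,c)[:1]:
            d=dep(D,o['location']); print(c,q,np.array(o['location']),round(o['confidence'],2),world(c,o['location'],d))
a=[cv2.imread(f'pics/{c}0.png') for c in('scene','side')]
cv2.imwrite('pics/both.png',np.hstack([x[60:400,60:460] for x in a]))
m=r.camera_model('scene');print(m); print(r.camera_model('side')); print(r.camera_model('wrist')['hand_eye'])
E
```

```text
scene rod_knob [234.6 271.3] 0.55 [473.5 -92.   97.6]
scene mortar [340.8 274.9] 0.57 [ 422.4 -432.1   30.4]
scene washbottle [149.3 262.3] 0.81 [521.1 402.2  37.6]
scene beaker [205.2 265.8] 0.83 [487.  118.9  16.4]
scene dropper [187.6 258.2] 0.63 [473.  202.5  27.8]
scene weighing [226. 268.] 0.62 [477.9  17.6  17.5]
scene bulb [283.2 320. ] 0.71 [ 594.1 -268.5   38.8]
scene cellbox [164.7 337.2] 0.81 [740.9 107.8 173.9]
side spectro [232.4 278.9] 0.57 [558.9  29.1  -2.2]
side lid_hinge [209.2 360.3] 0.72 [ 726.8 -122.1  171.3]
side lid_edge [158.  230.8] 0.74 [520.  401.9  24.1]
side rod_knob [244.4 268. ] 0.89 [ 478.2 -102.5  110.7]
side wide_key_top [200.5 290.9] 0.58 [613.8  74.3  71.3]
side mortar [385.5 296.9] 0.68 [ 423.2 -438.5   24.6]
side beaker [214.7 242.4] 0.92 [474.  120.1  17.9]
side dropper [196.  233.3] 0.68 [470.7 205.   24.8]
side weighing [244.5 266.4] 0.54 [ 474.4 -100.7  110. ]
side bulb [303.4 332.6] 0.57 [ 588.8 -273.1   23.7]
side cellbox [155.1 323.4] 0.92 [729.8 113.7 181.6]
{'fx': 544.984993505778, 'fy': 544.984993505778, 'cx': 289.35299609655686, 'cy': 200.40432752604605, 'R': array([[ 1. , -0.2, -0. ],
       [-0.1, -0.7, -0.7],
       [ 0.1,  0.7, -0.7]]), 't': array([-539.2,  184.1, 1829.5])}
{'fx': 444.58498678020135, 'fy': 444.58498678020135, 'cx': 281.34833654609344, 'cy': 212.2800255117017, 'R': array([[ 0.9, -0.4,  0. ],
       [-0.2, -0.6, -0.7],
       [ 0.3,  0.7, -0.7]]), 't': array([-518.7,  211.4, 1163.2])}
[[   0.    -1.    -0.3   72.7]
 [   1.    -0.     0.     0.7]
 [  -0.    -0.3    1.  -142.2]
 [   0.     0.     0.     1. ]]
```

View pics/both.png

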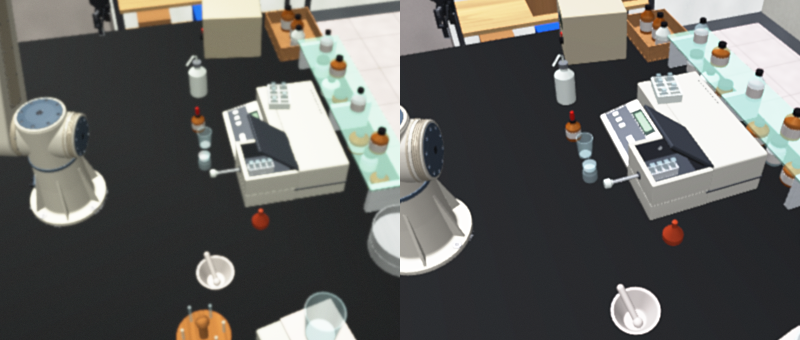

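```bash
python3 - <<'E'
from h import *
from scipy.optimize import least_squares
np.set_printoptions(precision=3,suppress=True)
k=lambda x:55+np.tan(.26)*x
obs=[('scene','o',220.9,296.4),('scene','h',215.8,352.7),('scene','e',195.1,314.2),('scene','r',234.6,271.3),('scene','w',197.8,301.4),
('side','o',232.4,278.9),('side','h',209.2,360.3),('side','r',244.4,268),('side','w',200.5,290.9)]
def pts(p):
    x,y,a,rod,l=p; c,s=np.cos(a),np.sin(a)
    n=np.array([-np.sin(.26),0,np.cos(.26)])
    L={'o':[0,0,0],'h':[168,-125,149],'w':np.array([45,45,k(45)])+7*n,'r':[-42-rod,-125,105],
       'e':[168-150*np.cos(l)+10*np.sin(l),-125,149+150*np.sin(l)+10*np.cos(l)]}
    R=np.array([[c,-s,0],[s,c,0],[0,0,1]])
    return {q:R@np.array(v)+[x,y,0] for q,v in L.items()}
def proj(c,X):
    m=r.camera_model(c); p=m['R']@X+m['t']; return np.array([m['fy']*p[1]/p[2]+m['cy'],m['fx']*p[0]/p[2]+m['cx']])
def f(p):
    P=pts(p); return np.concatenate([proj(c,P[q])-[v,u] for c,q,v,u in obs])
s=least_squares(f,[570,20,0,40,.85],loss='soft_l1'); print(s.x); print(f(s.x).reshape(-1,2)); print({k:v.round(1) for k,v in pts(s.x).items()})
# depth cloud cross-check
for c in('side','scene'):
    D=np.load(f'{c}0.npz')['D']; m=r.camera_model(c); v,u=np.mgrid[:420,:560]
    C=np.stack([(u-m['cx'])/m['fx']*D,(v-m['cy'])/m['fy']*D,D],-1)[D>0]
    W=(C-m['t'])@m['R']; a=s.x[2]
    I=W-[s.x[0],s.x[1],0]; I=np.c_[I[:,0]*np.cos(a)+I[:,1]*np.sin(a),-I[:,0]*np.sin(a)+I[:,1]*np.cos(a),I[:,2]]
    q=I[(I[:,1]>-200)&(I[:,1]<-140)&(abs(I[:,2]-60)<35)&(abs(I[:,0])<40)]
    if len(q): print(c,'front x',np.median(q[:,0]),len(q),np.polyfit(q[:,1],q[:,0],1))
    q=I[(I[:,0]>50)&(I[:,0]<300)&(abs(I[:,2]-60)<35)&(abs(I[:,1]+210)<40)]
    if len(q): print('side y',np.median(q[:,1]),len(q),np.polyfit(q[:,0],q[:,1],1))
    q=I[(abs(I[:,0]+80)<60)&(abs(I[:,2]-105)<25)&(abs(I[:,1]+125)<30)]
    if len(q): print('knob',np.percentile(q[:,0],[1,5,50]),q[q[:,0]<np.percentile(q[:,0],40)].mean(0),len(q))
    q=I[(I[:,0]<150)&(I[:,0]>0)&(I[:,2]>170)&(abs(I[:,1]+125)<80)]
    if len(q): print('lid',np.arctan(-np.polyfit(q[:,0],q[:,2],1)[0]),len(q),q.min(0),q.max(0))
print(r.sense()['clock'])
E
```

```text
[568.726  26.765  -0.012  47.911   0.616]
[[ 2.518 -3.201]
 [-2.523 -1.112]
 [ 2.483  2.46 ]
 [-0.491  1.361]
 [ 0.292  1.356]
 [-0.79   3.341]
 [ 0.084 -2.227]
 [ 0.153 -0.966]
 [ 0.123 -0.03 ]]
{'o': array([568.7,  26.8,   0. ]), 'h': array([ 735.2, -100.2,  149. ]), 'w': array([612.5,  71.3,  73.7]), 'r': array([477.4, -97.2, 105. ]), 'e': array([618.6, -98.8, 243.8])}
side front x 0.9576192081666389 178 [-0.01 -0.7 ]
side y -205.2192046121256 1327 [   0.002 -205.618]
knob [-96.153 -95.669 -77.091] [ -90.749 -125.993  110.471] 133
lid 0.6885808006617231 1196 [  37.917 -204.981  170.376] [149.805 -45.355 272.937]
scene front x -0.08266576356867061 62 [ -0.134 -21.723]
side y -204.576050233385 1016 [   0.002 -204.947]
knob [-97.011 -95.613 -77.031] [ -90.356 -125.293  109.887] 87
lid 0.7062141961574226 1118 [  37.526 -204.979  170.693] [149.975 -45.217 273.323]
1.4
```

```bash
cat >> h.py <<'E'
def plan(pos,yaw=None,tilt=0):
    "print shift (cm, tool axes after turning) and turn (deg) to reach pos"
    s=r.sense(); R=Ro.from_euler('xyz',s['tcp_rot'])
    T=R if yaw is None else Ro.from_euler('z',yaw)*Ro.from_euler('y',-tilt)*Ro.from_euler('x',np.pi)
    print('t',s['clock'],'pos',s['eef_pos'],'rot',s['tcp_rot'],'F',s['contact_force'],'op',s['opening'])
    print('turn',np.degrees((R.inv()*T).as_rotvec()).round(2),'shift',(T.inv().apply(np.array(pos)-s['eef_pos'])/10).round(2))
E
python3 -c "
from h import *
plan([435,-97,231],np.pi-.012)"
```

```text
t 1.4 pos [184.58316058 597.14869825 231.3008408 ] rot [3.14153638e+00 3.59452918e-05 2.84183898e+00] F [ 0.70787383 -0.31188387  0.49151759] op 0.9983903718454606
turn [  0.     0.   -16.49] shift [-2.587e+01 -6.911e+01  3.000e-02]
```

move_arm([
  {"rz": -8.25,"gripper": -1},
  {"rz": -8.25,"gripper": -1},
  {"tx": -1.44,"ty": -3.84,"gripper": -1},
  {"tx": -1.44,"ty": -3.84,"gripper": -1},
  {"tx": -1.44,"ty": -3.84,"gripper": -1},
  {"tx": -1.44,"ty": -3.84,"gripper": -1},
  {"tx": -1.44,"ty": -3.84,"gripper": -1},
  {"tx": -1.44,"ty": -3.84,"gripper": -1},
  {"tx": -1.44,"ty": -3.84,"gripper": -1},
  {"tx": -1.44,"ty": -3.84,"gripper": -1},
  {"tx": -1.44,"ty": -3.84,"gripper": -1},
  {"tx": -1.44,"ty": -3.84,"gripper": -1},
])

```text
invalid input
```

move_arm([
  {"tx": -1.44,"ty": -3.84,"gripper": -1},
  {"tx": -1.44,"ty": -3.84,"gripper": -1},
  {"tx": -1.44,"ty": -3.84,"gripper": -1},
  {"tx": -1.44,"ty": -3.84,"gripper": -1},
  {"tx": -1.44,"ty": -3.84,"gripper": -1},
  {"tx": -1.44,"ty": -3.84,"gripper": -1},
  {"tx": -1.44,"ty": -3.84,"gripper": -1},
  {"tx": -1.44,"ty": -3.84,"gripper": -1},
  {"gripper": -1},
  {"gripper": -1},
])

```text
invalid input
```

```bash
python3 - <<'E'
from h import *
np.set_printoptions(precision=1,suppress=True)
plan([435,-97,92],np.pi-.012)
s=r.sense(); P,D=r.grab_frame('wrist'); cv2.imwrite('pics/w1.png',P[...,::-1])
for q in ['rod_knob','wide_key_top','lid_edge']:
    for o in r.place_of(q,'wrist')[:1]:
        d=dep(D,o['location']); print(q,np.array(o['location']),round(o['confidence'],2),world('wrist',o['location'],d,s))
E
```

```text
t 1.4 pos [184.6 597.1 231.3] rot [3.1 0.  2.8] F [ 0.7 -0.3  0.5] op 0.9983903718454606
turn [  0.    0.  -16.5] shift [-25.9 -69.1  13.9]
```

View pics/w1.png

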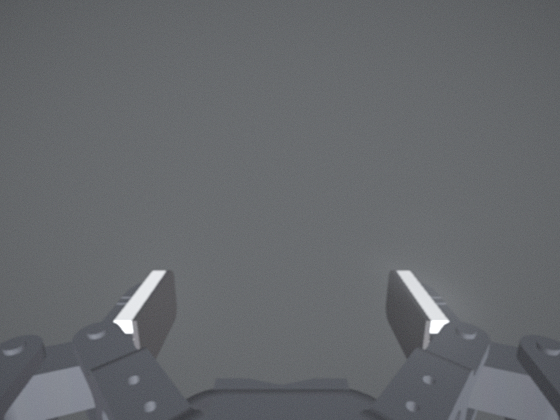

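The wrist picture shows only the bench and the two open fingers, because the moves were refused. I'll retry with all fields filled in.

move_arm([
  {"tx": 0,"ty": 0,"tz": 0,"rx": 0,"ry": 0,"rz": -8.25,"gripper": -1},
  {"tx": 0,"ty": 0,"tz": 0,"rx": 0,"ry": 0,"rz": -8.25,"gripper": -1},
], squeeze=30)

```text
clock: 1.8
eef_pos: [184.6, 597.1, 231.3]
tcp_rot: [-3.142, -0.0, 3.135]
contact_force: [-0.7, 0.4, -1.0]
opening: 0.687
```

move_arm([
  {"tx": -1.44,"ty": -3.84,"gripper": -1},
  {"tx": -1.44,"ty": -3.84,"gripper": -1},
  {"tx": -1.44,"ty": -3.84,"gripper": -1},
  {"tx": -1.44,"ty": -3.84,"gripper": -1},
  {"tx": -1.44,"ty": -3.84,"gripper": -1},
  {"tx": -1.44,"ty": -3.84,"gripper": -1},
  {"tx": -1.44,"ty": -3.84,"gripper": -1},
  {"tx": -1.44,"ty": -3.84,"gripper": -1},
  {"tx": -1.44,"ty": -3.84,"gripper": -1},
  {"tx": -1.44,"ty": -3.84,"gripper": -1},
], squeeze=30)

```text
invalid input
```

move_arm([
  {"tx": -1.44,"ty": -3.84,"gripper": -1},
  {"tx": -1.44,"ty": -3.84,"gripper": -1},
  {"tx": -1.44,"ty": -3.84,"gripper": -1},
  {"tx": -1.44,"ty": -3.84,"gripper": -1},
  {"tx": -1.44,"ty": -3.84,"gripper": -1},
  {"tx": -1.44,"ty": -3.84,"gripper": -1},
  {"tx": -1.44,"ty": -3.84,"gripper": -1},
  {"tx": -1.44,"ty": -3.84,"gripper": -1},
  {"gripper": -1},
  {"gripper": -1},
], squeeze=30)

```text
invalid input
```

```bash
python3 - <<'E'
from h import *
np.set_printoptions(precision=1,suppress=True)
plan([435,-97,92])
s=r.sense(); P,D=r.grab_frame('wrist'); cv2.imwrite('pics/w2.png',P[...,::-1])
for q in ['rod_knob','wide_key_top','lid_edge']:
    for o in r.place_of(q,'wrist')[:1]:
        d=dep(D,o['location']); print(q,np.array(o['location']),round(o['confidence'],2),world('wrist',o['location'],d,s))
E
```

```text
t 1.8 pos [184.6 597.1 231.3] rot [-3.1 -0.   3.1] F [-0.7  0.4 -1. ] op 0.687156775541619
turn [0. 0. 0.] shift [-25.5 -69.3  13.9]
```

View pics/w2.png

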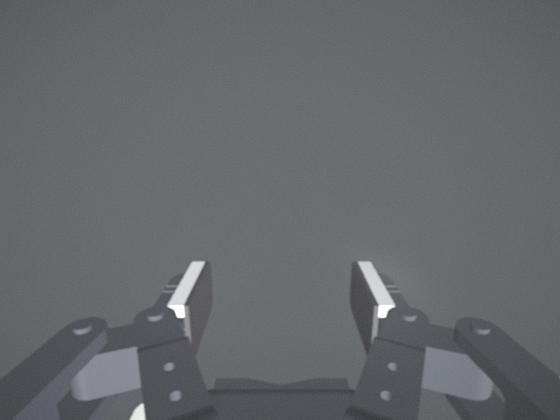

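The picture again shows only the bench, so every row needs all its fields.

move_arm([
  {"tx": -1.42,"ty": -3.85,"tz": 0,"rx": 0,"ry": 0,"rz": 0,"gripper": -1},
  {"tx": -1.42,"ty": -3.85,"tz": 0,"rx": 0,"ry": 0,"rz": 0,"gripper": -1},
  {"tx": -1.42,"ty": -3.85,"tz": 0,"rx": 0,"ry": 0,"rz": 0,"gripper": -1},
  {"tx": -1.42,"ty": -3.85,"tz": 0,"rx": 0,"ry": 0,"rz": 0,"gripper": -1},
  {"tx": -1.42,"ty": -3.85,"tz": 0,"rx": 0,"ry": 0,"rz": 0,"gripper": -1},
  {"tx": -1.42,"ty": -3.85,"tz": 0,"rx": 0,"ry": 0,"rz": 0,"gripper": -1},
  {"tx": -1.42,"ty": -3.85,"tz": 0,"rx": 0,"ry": 0,"rz": 0,"gripper": -1},
  {"tx": -1.42,"ty": -3.85,"tz": 0,"rx": 0,"ry": 0,"rz": 0,"gripper": -1},
  {"tx": -1.42,"ty": -3.85,"tz": 0,"rx": 0,"ry": 0,"rz": 0,"gripper": -1},
], squeeze=30)

```text
clock: 2.9
eef_pos: [308.6, 247.7, 231.5]
tcp_rot: [3.141, 0.001, 3.126]
contact_force: [1.3, -0.0, -0.8]
opening: 0.003
```

move_arm([
  {"tx": -1.42,"ty": -3.85,"tz": 0,"rx": 0,"ry": 0,"rz": 0,"gripper": -1},
  {"tx": -1.42,"ty": -3.85,"tz": 0,"rx": 0,"ry": 0,"rz": 0,"gripper": -1},
  {"tx": -1.42,"ty": -3.85,"tz": 0,"rx": 0,"ry": 0,"rz": 0,"gripper": -1},
  {"tx": -1.42,"ty": -3.85,"tz": 0,"rx": 0,"ry": 0,"rz": 0,"gripper": -1},
  {"tx": -1.42,"ty": -3.85,"tz": 0,"rx": 0,"ry": 0,"rz": 0,"gripper": -1},
  {"tx": -1.42,"ty": -3.85,"tz": 0,"rx": 0,"ry": 0,"rz": 0,"gripper": -1},
  {"tx": -1.42,"ty": -3.85,"tz": 0,"rx": 0,"ry": 0,"rz": 0,"gripper": -1},
  {"tx": -1.42,"ty": -3.85,"tz": 0,"rx": 0,"ry": 0,"rz": 0,"gripper": -1},
  {"tx": -1.42,"ty": -3.85,"tz": 0,"rx": 0,"ry": 0,"rz": 0,"gripper": -1},
], squeeze=30)

```text
clock: 3.8
eef_pos: [432.3, -100.7, 231.5]
tcp_rot: [-3.142, 0.001, 3.125]
contact_force: [0.6, 1.2, -0.5]
opening: -0.002
```

```bash
python3 - <<'E'
from h import *
np.set_printoptions(precision=1,suppress=True)
plan([435,-97,92])
s=r.sense(); P,D=r.grab_frame('wrist'); cv2.imwrite('pics/w2.png',P[...,::-1])
for q in ['rod_knob','wide_key_top','lid_edge']:
    for o in r.place_of(q,'wrist')[:1]:
        d=dep(D,o['location']); print(q,np.array(o['location']),round(o['confidence'],2),world('wrist',o['location'],d,s))
E
```

```text
t 3.8 pos [ 432.3 -100.7  231.5] rot [-3.1  0.   3.1] F [ 0.6  1.2 -0.5] op -0.0021539552150221506
turn [0. 0. 0.] shift [-0.2  0.4 13.9]
rod_knob [246.2 291.3] 0.89 [469.8 -91.7 104.3]
wide_key_top [360.4 456.2] 0.38 [420.5 -56.6 300.1]
```

move_arm([
  {"tx": 0,"ty": 0.2,"tz": 3,"rx": 0,"ry": 0,"rz": 0,"gripper": -1},
  {"tx": 0,"ty": 0.2,"tz": 4,"rx": 0,"ry": 0,"rz": 0,"gripper": -1},
  {"tx": 0,"ty": 0,"tz": 4,"rx": 0,"ry": 0,"rz": 0,"gripper": -1},
  {"tx": 0,"ty": 0,"tz": 2.9,"rx": 0,"ry": 0,"rz": 0,"gripper": -1},
  {"tx": -1.0,"ty": 0,"tz": 0,"rx": 0,"ry": 0,"rz": 0,"gripper": -1},
  {"tx": -0.6,"ty": 0,"tz": 0,"rx": 0,"ry": 0,"rz": 0,"gripper": -1},
], squeeze=30)

```text
clock: 4.6
eef_pos: [449.1, -94.3, 92.9]
tcp_rot: [3.141, 0.0, 3.13]
contact_force: [0.9, 0.5, 1.4]
opening: 0.007
```

```bash
python3 - <<'E'
from h import *
np.set_printoptions(precision=1,suppress=True)
plan([514,-96,92])
P,D=r.grab_frame('side'); P2,D=r.grab_frame('wrist'); cv2.imwrite('pics/p3.png',np.hstack([cv2.resize(P[150:330,180:420],(400,300)),cv2.resize(P2,(400,300))])[...,::-1])
E
```

```text
t 4.6 pos [449.1 -94.3  92.9] rot [3.1 0.  3.1] F [0.9 0.5 1.4] op 0.006696117324087185
turn [0. 0. 0.] shift [-6.5 -0.1  0.1]
```

View pics/p3.png

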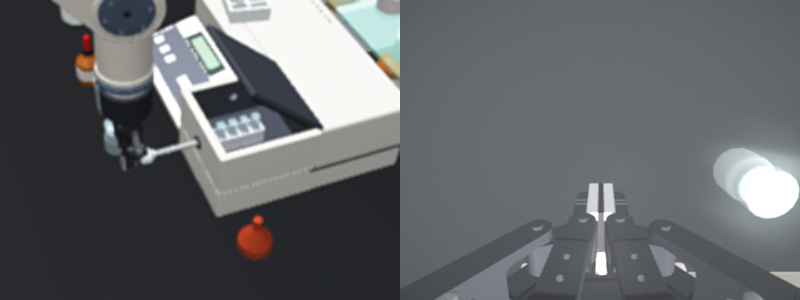

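The fingers stand right in front of the knob (left half, about 148,155) and the bottle is clear. Now I push.

move_arm([
  {"tx": -0.6,"ty": 0,"tz": 0,"rx": 0,"ry": 0,"rz": 0,"gripper": -1},
  {"tx": -0.6,"ty": 0,"tz": 0,"rx": 0,"ry": 0,"rz": 0,"gripper": -1},
  {"tx": -0.6,"ty": 0,"tz": 0,"rx": 0,"ry": 0,"rz": 0,"gripper": -1},
  {"tx": -0.6,"ty": 0,"tz": 0,"rx": 0,"ry": 0,"rz": 0,"gripper": -1},
  {"tx": -0.6,"ty": 0,"tz": 0,"rx": 0,"ry": 0,"rz": 0,"gripper": -1},
  {"tx": -0.6,"ty": 0,"tz": 0,"rx": 0,"ry": 0,"rz": 0,"gripper": -1},
  {"tx": -0.6,"ty": 0,"tz": 0,"rx": 0,"ry": 0,"rz": 0,"gripper": -1},
  {"tx": -0.6,"ty": 0,"tz": 0,"rx": 0,"ry": 0,"rz": 0,"gripper": -1},
  {"tx": -0.6,"ty": 0,"tz": 0,"rx": 0,"ry": 0,"rz": 0,"gripper": -1},
  {"tx": -0.4,"ty": 0,"tz": 0,"rx": 0,"ry": 0,"rz": 0,"gripper": -1},
], squeeze=30)

```text
clock: 5.7
eef_pos: [506.6, -95.7, 92.2]
tcp_rot: [3.142, -0.0, 3.13]
contact_force: [-2.3, -0.1, 2.2]
opening: 0.005
```

move_arm([
  {"tx": -0.2,"ty": 0,"tz": 0,"rx": 0,"ry": 0,"rz": 0,"gripper": -1},
  {"tx": -0.2,"ty": 0,"tz": 0,"rx": 0,"ry": 0,"rz": 0,"gripper": -1},
], squeeze=30)

```text
clock: 5.9
eef_pos: [510.0, -95.7, 92.2]
tcp_rot: [3.142, -0.0, 3.13]
contact_force: [-1.7, 0.9, 0.9]
opening: -0.001
```

move_arm([
  {"tx": -0.2,"ty": 0,"tz": 0,"rx": 0,"ry": 0,"rz": 0,"gripper": -1},
  {"tx": -0.2,"ty": 0,"tz": 0,"rx": 0,"ry": 0,"rz": 0,"gripper": -1},
], squeeze=30)

```text
clock: 6.1
eef_pos: [513.9, -95.7, 92.2]
tcp_rot: [3.141, -0.0, 3.13]
contact_force: [-6.8, 0.8, 1.2]
opening: -0.0
```

move_arm([
  {"tx": -0.1,"ty": 0,"tz": 0,"rx": 0,"ry": 0,"rz": 0,"gripper": -1},
  {"tx": -0.1,"ty": 0,"tz": 0,"rx": 0,"ry": 0,"rz": 0,"gripper": -1},
], squeeze=30)

```text
clock: 6.3
eef_pos: [513.8, -95.7, 92.0]
tcp_rot: [3.141, -0.005, 3.13]
contact_force: [-12.8, 0.6, 7.8]
opening: -0.005
```

Force rises to 13 N at x = 513.8, against an expected 515, so the rod is at its stop. I'll back off and go over the lid.

move_arm([
  {"tx": 1.5,"ty": 0,"tz": 0,"rx": 0,"ry": 0,"rz": 0,"gripper": -1},
  {"tx": 1.5,"ty": 0,"tz": 0,"rx": 0,"ry": 0,"rz": 0,"gripper": -1},
  {"tx": 0.5,"ty": 0,"tz": -4.5,"rx": 0,"ry": 0,"rz": 0,"gripper": -1},
  {"tx": 0,"ty": 0,"tz": -4.5,"rx": 0,"ry": 0,"rz": 0,"gripper": -1},
  {"tx": 0,"ty": 0,"tz": -4.5,"rx": 0,"ry": 0,"rz": 0,"gripper": -1},
  {"tx": 0,"ty": 0,"tz": -4.5,"rx": 0,"ry": 0,"rz": 0,"gripper": -1},
  {"tx": 0,"ty": 0,"tz": -4.5,"rx": 0,"ry": 0,"rz": 0,"gripper": -1},
], squeeze=30)

```text
clock: 7.0
eef_pos: [481.3, -95.6, 319.7]
tcp_rot: [-3.141, 0.002, 3.13]
contact_force: [0.7, 0.2, -0.5]
opening: 0.001
```

```bash
python3 - <<'E'
from h import *
np.set_printoptions(precision=2,suppress=True)
plan([632,-98,315],np.pi-.012)
P,D=r.grab_frame('side'); m=r.camera_model('side'); v,u=np.mgrid[:420,:560]
C=np.stack([(u-m['cx'])/m['fx']*D,(v-m['cy'])/m['fy']*D,D],-1)[D>0]; W=(C-m['t'])@m['R']; I=W-[568.7,26.8,0]
q=I[(abs(I[:,0]+60)<50)&(abs(I[:,2]-105)<20)&(abs(I[:,1]+125)<25)]; print('knob tip',np.percentile(q[:,0],[1,5,20]),len(q))
q=I[(I[:,0]<140)&(I[:,0]>20)&(I[:,2]>170)&(I[:,2]<290)&(abs(I[:,1]+125)<75)]; print('lid',np.arctan(-np.polyfit(q[:,0],q[:,2],1)[0]),q.min(0),q.max(0))
E
```

```text
t 7.0 pos [481.26 -95.57 319.73] rot [-3.14  0.    3.13] F [ 0.67  0.22 -0.54] op 0.0014749185646582498
turn [-0.03  0.12  0.01] shift [-15.08  -0.06   0.47]
knob tip [-43.37 -43.05 -41.35] 85
lid 0.6830273615989783 [  35.83 -199.97  170.16] [139.93 -50.15 274.76]
```

move_arm([
  {"tx": -3.8,"ty": 0,"tz": 0,"rx": 0,"ry": 0,"rz": 0,"gripper": -1},
  {"tx": -3.8,"ty": 0,"tz": 0,"rx": 0,"ry": 0,"rz": 0,"gripper": -1},
  {"tx": -3.8,"ty": 0,"tz": 0,"rx": 0,"ry": 0,"rz": 0,"gripper": -1},
  {"tx": -3.7,"ty": 0,"tz": 0,"rx": 0,"ry": 0,"rz": 0,"gripper": -1},
  {"tx": 0,"ty": 0,"tz": 2.5,"rx": 0,"ry": 0,"rz": 0,"gripper": -1},
  {"tx": 0,"ty": 0,"tz": 2.2,"rx": 0,"ry": 0,"rz": 0,"gripper": -1},
  {"tx": 0,"ty": 0,"tz": 0.5,"rx": 0,"ry": 0,"rz": 0,"gripper": -1},
  {"tx": 0,"ty": 0,"tz": 0.5,"rx": 0,"ry": 0,"rz": 0,"gripper": -1},
], squeeze=30)

```text
clock: 7.85
eef_pos: [632.2, -97.3, 260.1]
tcp_rot: [-3.142, 0.0, 3.13]
contact_force: [1.1, 0.0, 1.4]
opening: -0.003
```

move_arm([
  {"tx": 0.15,"ty": 0,"tz": 0.4,"rx": 0,"ry": 0,"rz": 0,"gripper": -1},
  {"tx": 0.15,"ty": 0,"tz": 0.4,"rx": 0,"ry": 0,"rz": 0,"gripper": -1},
  {"tx": 0.15,"ty": 0,"tz": 0.4,"rx": 0,"ry": 0,"rz": 0,"gripper": -1},
  {"tx": 0.15,"ty": 0,"tz": 0.4,"rx": 0,"ry": 0,"rz": 0,"gripper": -1},
  {"tx": 0.15,"ty": 0,"tz": 0.4,"rx": 0,"ry": 0,"rz": 0,"gripper": -1},
  {"tx": 0.15,"ty": 0,"tz": 0.4,"rx": 0,"ry": 0,"rz": 0,"gripper": -1},
  {"tx": 0.15,"ty": 0,"tz": 0.4,"rx": 0,"ry": 0,"rz": 0,"gripper": -1},
  {"tx": 0.15,"ty": 0,"tz": 0.4,"rx": 0,"ry": 0,"rz": 0,"gripper": -1},
], squeeze=30)

```text
clock: 8.65
eef_pos: [619.8, -97.0, 227.9]
tcp_rot: [3.142, -0.0, 3.13]
contact_force: [0.4, -0.5, 1.8]
opening: 0.004
```

move_arm([
  {"tx": 0.15,"ty": 0,"tz": 0.4,"rx": 0,"ry": 0,"rz": 0,"gripper": -1},
  {"tx": 0.15,"ty": 0,"tz": 0.4,"rx": 0,"ry": 0,"rz": 0,"gripper": -1},
  {"tx": 0.15,"ty": 0,"tz": 0.4,"rx": 0,"ry": 0,"rz": 0,"gripper": -1},
  {"tx": 0.15,"ty": 0,"tz": 0.4,"rx": 0,"ry": 0,"rz": 0,"gripper": -1},
  {"tx": 0.1,"ty": 0,"tz": 0.4,"rx": 0,"ry": 0,"rz": 0,"gripper": -1},
  {"tx": 0.1,"ty": 0,"tz": 0.4,"rx": 0,"ry": 0,"rz": 0,"gripper": -1},
  {"tx": 0.1,"ty": 0,"tz": 0.4,"rx": 0,"ry": 0,"rz": 0,"gripper": -1},
  {"tx": 0.1,"ty": 0,"tz": 0.4,"rx": 0,"ry": 0,"rz": 0,"gripper": -1},
], squeeze=30)

```text
clock: 9.45
eef_pos: [609.9, -97.0, 195.9]
tcp_rot: [-3.142, -0.0, 3.13]
contact_force: [-0.8, -0.3, 2.1]
opening: 0.004
```

move_arm([
  {"tx": 0.05,"ty": 0,"tz": 0.3,"rx": 0,"ry": 0,"rz": 0,"gripper": -1},
  {"tx": 0.05,"ty": 0,"tz": 0.3,"rx": 0,"ry": 0,"rz": 0,"gripper": -1},
  {"tx": 0.05,"ty": 0,"tz": 0.3,"rx": 0,"ry": 0,"rz": 0,"gripper": -1},
  {"tx": 0.05,"ty": 0,"tz": 0.3,"rx": 0,"ry": 0,"rz": 0,"gripper": -1},
  {"tx": 0,"ty": 0,"tz": 0.3,"rx": 0,"ry": 0,"rz": 0,"gripper": -1},
  {"tx": 0,"ty": 0,"tz": 0.3,"rx": 0,"ry": 0,"rz": 0,"gripper": -1},
  {"tx": 0,"ty": 0,"tz": 0.3,"rx": 0,"ry": 0,"rz": 0,"gripper": -1},
  {"tx": 0,"ty": 0,"tz": 0.2,"rx": 0,"ry": 0,"rz": 0,"gripper": -1},
  {"tx": 0,"ty": 0,"tz": 0.2,"rx": 0,"ry": 0,"rz": 0,"gripper": -1},
  {"tx": 0,"ty": 0,"tz": 0.2,"rx": 0,"ry": 0,"rz": 0,"gripper": -1},
  {"tx": 0,"ty": 0,"tz": 0.1,"rx": 0,"ry": 0,"rz": 0,"gripper": -1},
  {"tx": 0,"ty": 0,"tz": 0.1,"rx": 0,"ry": 0,"rz": 0,"gripper": -1},
], squeeze=30)

```text
clock: 10.65
eef_pos: [608.0, -96.9, 167.2]
tcp_rot: [3.142, 0.0, 3.13]
contact_force: [-1.2, 0.3, 1.6]
opening: 0.002
```

move_arm([
  {"tx": 0,"ty": 0,"tz": 0.1,"rx": 0,"ry": 0,"rz": 0,"gripper": -1},
  {"tx": 0,"ty": 0,"tz": 0.1,"rx": 0,"ry": 0,"rz": 0,"gripper": -1},
  {"tx": 0,"ty": 0,"tz": 0.1,"rx": 0,"ry": 0,"rz": 0,"gripper": -1},
  {"tx": 0,"ty": 0,"tz": 0.1,"rx": 0,"ry": 0,"rz": 0,"gripper": -1},
  {"tx": 0,"ty": 0,"tz": 0.1,"rx": 0,"ry": 0,"rz": 0,"gripper": -1},
], squeeze=30)

```text
clock: 11.15
eef_pos: [608.0, -96.9, 162.2]
tcp_rot: [3.142, 0.0, 3.13]
contact_force: [-0.8, -0.6, 1.5]
opening: -0.001
```

move_arm([
  {"tx": 0,"ty": 0,"tz": 0.1,"rx": 0,"ry": 0,"rz": 0,"gripper": -1},
  {"tx": 0,"ty": 0,"tz": 0.1,"rx": 0,"ry": 0,"rz": 0,"gripper": -1},
  {"tx": 0,"ty": 0,"tz": 0.1,"rx": 0,"ry": 0,"rz": 0,"gripper": -1},
], squeeze=30)

```text
clock: 11.45
eef_pos: [608.0, -96.9, 159.2]
tcp_rot: [-3.142, 0.0, 3.13]
contact_force: [-0.9, -0.4, 2.5]
opening: -0.003
```

move_arm([
  {"tx": 0,"ty": 0,"tz": 0.1,"rx": 0,"ry": 0,"rz": 0,"gripper": -1},
  {"tx": 0,"ty": 0,"tz": 0,"rx": 0,"ry": 0,"rz": 0,"gripper": -1},
], squeeze=30)

```text
clock: 11.65
eef_pos: [608.0, -96.9, 159.0]
tcp_rot: [-3.142, 0.0, 3.13]
contact_force: [-3.8, 0.3, 9.4]
opening: -0.001
```

move_arm([
  {"tx": 0,"ty": 0,"tz": 0.1,"rx": 0,"ry": 0,"rz": 0,"gripper": -1},
  {"tx": 0,"ty": 0,"tz": 0,"rx": 0,"ry": 0,"rz": 0,"gripper": -1},
  {"tx": 0,"ty": 0,"tz": -2,"rx": 0,"ry": 0,"rz": 0,"gripper": -1},
  {"tx": 0,"ty": 0,"tz": -2.5,"rx": 0,"ry": 0,"rz": 0,"gripper": -1},
  {"tx": 0.6,"ty": 4,"tz": 0,"rx": 0,"ry": 0,"rz": 0,"gripper": -1},
  {"tx": 0.6,"ty": 4,"tz": 0,"rx": 0,"ry": 0,"rz": 0,"gripper": -1},
  {"tx": 0.6,"ty": 4,"tz": 0,"rx": 0,"ry": 0,"rz": 0,"gripper": -1},
  {"tx": 0.6,"ty": 4.8,"tz": 0,"rx": 0,"ry": 0,"rz": 0,"gripper": -1},
  {"tx": 0,"ty": 0,"tz": 0,"rx": 0,"ry": 7.45,"rz": 0,"gripper": -1},
  {"tx": 0,"ty": 0,"tz": 0,"rx": 0,"ry": 7.45,"rz": 0,"gripper": -1},
], squeeze=30)

```text
clock: 12.65
eef_pos: [585.5, 73.4, 203.5]
tcp_rot: [3.141, -0.263, 3.133]
contact_force: [0.5, -0.3, -0.4]
opening: -0.002
```

```bash
python3 - <<'E'
from h import *
np.set_printoptions(precision=2,suppress=True)
s=r.sense(); R=Ro.from_euler('xyz',s['tcp_rot']); print('zaxis',R.as_matrix()[:,2])
P,D=r.grab_frame('wrist'); cv2.imwrite('pics/w4.png',P[...,::-1])
for o in r.place_of('wide_key_top','wrist')[:2]:
    print('wrist',o['confidence'],np.array(o['location']),world('wrist',o['location'],dep(D,o['location']),s))
P2,D=r.grab_frame('side')
for o in r.place_of('wide_key_top','side')[:2]:
    print('side',o['confidence'],np.array(o['location']),world('side',o['location'],dep(D,o['location'])))
m=r.camera_model('side'); v,u=np.mgrid[:420,:560]
C=np.stack([(u-m['cx'])/m['fx']*D,(v-m['cy'])/m['fy']*D,D],-1)[D>0]; W=(C-m['t'])@m['R']; I=W-[568.7,26.8,0]
q=I[(I[:,0]<140)&(I[:,0]>5)&(I[:,2]>130)&(I[:,2]<180)&(I[:,1]>-200)&(I[:,1]<-90)]; print('lid',np.arctan(-np.polyfit(q[:,0],q[:,2],1)[0]),np.median(q[:,2]),len(q))
q=I[(abs(I[:,0]+60)<50)&(abs(I[:,2]-105)<20)&(abs(I[:,1]+125)<25)]; print('knob tip',np.percentile(q[:,0],[1,5,20]))
plan(np.array([612.5,71.3,73.7])-15*R.as_matrix()[:,2])
cv2.imwrite('pics/p4.png',np.hstack([cv2.resize(P2[150:330,180:420],(400,300)),cv2.resize(P,(400,300))])[...,::-1])
E
```

```text
zaxis [-0.26  0.   -0.97]
side 0.55 [198.4 289.2] [612.2   83.95  72.06]
side 0.4 [154.4 227.7] [509.65 400.04  43.44]
lid -0.00023334673069794656 158.51680804213228 1557
knob tip [-43.08 -42.82 -41.01]
t 12.85 pos [586.36  71.28 201.12] rot [-3.14 -0.26  3.13] F [-0.47 -0.51  0.09] op 0.0012084105202366084
turn [0. 0. 0.] shift [-5.79  0.04 10.15]
```

View pics/p4.png

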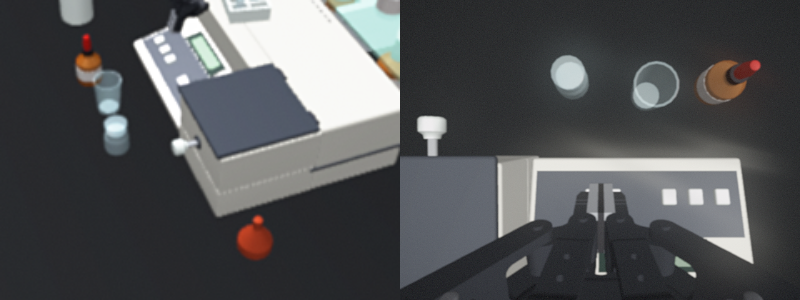

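The side view (left) shows the lid shut and the rod in. In the wrist view (right) the three square keys are at about (670..722,197), with the fingers over the wide key. I tilted the wrong way, so I'll reverse that.

move_arm([
  {"tx": 0,"ty": 0,"tz": 0,"rx": 0,"ry": -7.5,"rz": 0,"gripper": -1},
  {"tx": 0,"ty": 0,"tz": 0,"rx": 0,"ry": -7.5,"rz": 0,"gripper": -1},
  {"tx": 0,"ty": 0,"tz": 0,"rx": 0,"ry": -7.5,"rz": 0,"gripper": -1},
  {"tx": 0,"ty": 0,"tz": 0,"rx": 0,"ry": -7.5,"rz": 0,"gripper": -1},
  {"tx": 0,"ty": 0,"tz": 0,"rx": 0,"ry": 0,"rz": 0,"gripper": -1},
], squeeze=30)

```text
clock: 13.35
eef_pos: [581.4, 70.8, 201.9]
tcp_rot: [3.142, 0.266, 3.13]
contact_force: [-1.5, -0.8, -0.8]
opening: -0.002
```

```bash
python3 - <<'E'
from h import *
np.set_printoptions(precision=2,suppress=True)
s=r.sense(); R=Ro.from_euler('xyz',s['tcp_rot']); print('zaxis',R.as_matrix()[:,2])
P,D=r.grab_frame('wrist'); cv2.imwrite('pics/w5.png',P[...,::-1])
for o in r.place_of('wide_key_top','wrist')[:2]:
    print('wrist',o['confidence'],np.array(o['location']),world('wrist',o['location'],dep(D,o['location']),s))
b=(P.min(2)>150).astype(np.uint8); n,_,st,ce=cv2.connectedComponentsWithStats(b)
for a,c in zip(st,ce):
    if 150<a[4]<4000:
        d=dep(D,c[::-1]); print(a,c,world('wrist',c[::-1],d,s))
plan(np.array([612.5,71.3,73.7])-15*R.as_matrix()[:,2])
E
```

```text
zaxis [ 0.26 -0.   -0.96]
wrist 0.58 [191.7 280.9] [609.32  71.7   72.89]
[208   0  38  10 271] [226.98   3.63] [481.17  39.17  59.68]
[   0   94   30   64 1268] [ 14.12 121.04] [538.29 -85.17 112.34]
[ 262  183   52   23 1153] [287.3  193.89] [610.96  76.72  73.59]
[372 182  22  23 446] [382.3 193.4] [611.48 151.53  73.48]
[410 182  22  23 457] [420.22 193.  ] [611.43 181.3   73.58]
[447 182  23  23 463] [458.21 193.03] [611.69 211.08  73.81]
[130 190  38 129 906] [148.42 251.79] [610.19  -9.84 146.3 ]
[452 345  60  27 875] [486.83 353.99] [703.71 221.96 151.97]
[274 354  15  30 382] [280.93 369.35] [720.17  70.36 151.85]
[  0 388  30  16 226] [ 10.24 393.9 ] [ 749.99 -149.13  151.49]
t 13.45 pos [585.23  71.17 203.38] rot [3.14 0.26 3.13] F [ 0.79  0.28 -0.15] op -0.0034842751437813573
turn [0. 0. 0.] shift [ 0.75  0.04 11.73]
```

View pics/w5.png

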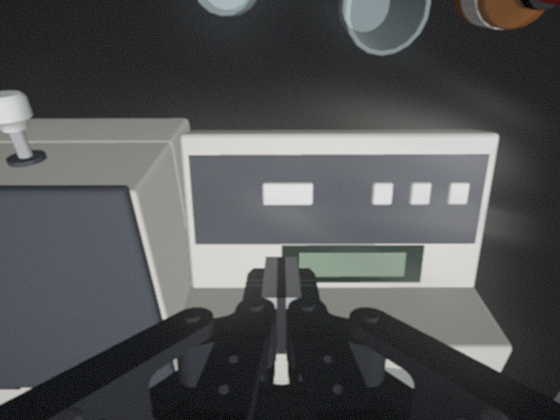

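The wide key is at pixel (287,194), which is world (611, 76.5, 73.6). That agrees with the spacing of the square keys at y = 151, 181 and 211.

move_arm([
  {"tx": 0.9,"ty": 0.55,"tz": 0,"rx": 0,"ry": 0,"rz": 0,"gripper": -1},
  {"tx": 0,"ty": 0,"tz": 4,"rx": 0,"ry": 0,"rz": 0,"gripper": -1},
  {"tx": 0,"ty": 0,"tz": 4,"rx": 0,"ry": 0,"rz": 0,"gripper": -1},
  {"tx": 0,"ty": 0,"tz": 3,"rx": 0,"ry": 0,"rz": 0,"gripper": -1},
  {"tx": 0,"ty": 0,"tz": 1,"rx": 0,"ry": 0,"rz": 0,"gripper": -1},
  {"tx": 0,"ty": 0,"tz": 0,"rx": 0,"ry": 0,"rz": 0,"gripper": -1},
], squeeze=30)

```text
clock: 14.05
eef_pos: [608.4, 76.6, 82.6]
tcp_rot: [-3.141, 0.26, 3.13]
contact_force: [0.2, -0.2, -0.4]
opening: -0.002
```

```bash
python3 - <<'E'
from h import *
plan([611,76.5,73.6])
E
```

```text
t 14.05 pos [608.39169001  76.59876458  82.56630031] rot [-3.1411306   0.2603031   3.12961903] F [ 0.22753657 -0.21331341 -0.35709152] op -0.001699721451077073
turn [0. 0. 0.] shift [-0.02 -0.01  0.93]
```

move_arm([
  {"tx": 0,"ty": 0,"tz": 0.4,"rx": 0,"ry": 0,"rz": 0,"gripper": -1},
  {"tx": 0,"ty": 0,"tz": 0.3,"rx": 0,"ry": 0,"rz": 0,"gripper": -1},
  {"tx": 0,"ty": 0,"tz": 0.1,"rx": 0,"ry": 0,"rz": 0,"gripper": -1},
  {"tx": 0,"ty": 0,"tz": 0.1,"rx": 0,"ry": 0,"rz": 0,"gripper": -1},
  {"tx": 0,"ty": 0,"tz": 0.1,"rx": 0,"ry": 0,"rz": 0,"gripper": -1},
  {"tx": 0,"ty": 0,"tz": 0.1,"rx": 0,"ry": 0,"rz": 0,"gripper": -1},
], squeeze=30)

```text
clock: 14.65
eef_pos: [611.7, 76.6, 73.8]
tcp_rot: [3.142, 0.264, 3.13]
contact_force: [-0.6, -1.1, 0.5]
opening: 0.005
```

move_arm([
  {"tx": 0,"ty": 0,"tz": 0.1,"rx": 0,"ry": 0,"rz": 0,"gripper": -1},
  {"tx": 0,"ty": 0,"tz": 0.1,"rx": 0,"ry": 0,"rz": 0,"gripper": -1},
], squeeze=30)

```text
clock: 14.85
eef_pos: [612.2, 76.6, 71.7]
tcp_rot: [3.142, 0.264, 3.13]
contact_force: [-0.6, -0.3, 2.5]
opening: 0.001
```

move_arm([
  {"tx": 0,"ty": 0,"tz": 0.1,"rx": 0,"ry": 0,"rz": 0,"gripper": -1},
  {"tx": 0,"ty": 0,"tz": 0,"rx": 0,"ry": 0,"rz": 0,"gripper": -1},
], squeeze=30)

```text
clock: 15.05
eef_pos: [612.5, 76.6, 70.7]
tcp_rot: [3.142, 0.264, 3.13]
contact_force: [-0.6, 0.0, 4.2]
opening: 0.001
```

move_arm([
  {"tx": 0,"ty": 0,"tz": 0.1,"rx": 0,"ry": 0,"rz": 0,"gripper": -1},
  {"tx": 0,"ty": 0,"tz": 0,"rx": 0,"ry": 0,"rz": 0,"gripper": -1},
], squeeze=30)

```text
clock: 15.25
eef_pos: [612.6, 76.5, 70.3]
tcp_rot: [3.142, 0.264, 3.13]
contact_force: [-5.4, 0.1, 11.1]
opening: 0.001
```

move_arm([
  {"tx": 0,"ty": 0,"tz": 0.1,"rx": 0,"ry": 0,"rz": 0,"gripper": -1},
  {"tx": 0,"ty": 0,"tz": 0,"rx": 0,"ry": 0,"rz": 0,"gripper": -1},
], squeeze=30)

```text
clock: 15.45
eef_pos: [612.7, 76.6, 70.0]
tcp_rot: [-3.142, 0.264, 3.13]
contact_force: [-10.8, 0.6, 22.1]
opening: 0.001
```

The key bottomed out at 22 N along its normal, after about 3.7 mm of travel. I'll release it and withdraw.

move_arm([
  {"tx": 0,"ty": 0,"tz": -0.3,"rx": 0,"ry": 0,"rz": 0,"gripper": -1},
  {"tx": 0,"ty": 0,"tz": -0.5,"rx": 0,"ry": 0,"rz": 0,"gripper": -1},
  {"tx": 0,"ty": 0,"tz": -2,"rx": 0,"ry": 0,"rz": 0,"gripper": -1},
  {"tx": 0,"ty": 0,"tz": -4,"rx": 0,"ry": 0,"rz": 0,"gripper": -1},
  {"tx": 0,"ty": 0,"tz": -4,"rx": 0,"ry": 0,"rz": 0,"gripper": -1},
  {"tx": 0,"ty": 0,"tz": -3,"rx": 0,"ry": 0,"rz": 0,"gripper": -1},
  {"tx": 0,"ty": 0,"tz": 0,"rx": 0,"ry": 0,"rz": 0,"gripper": -1},
], squeeze=30)

```text
clock: 16.15
eef_pos: [578.3, 77.3, 206.2]
tcp_rot: [3.14, 0.27, 3.13]
contact_force: [0.6, 0.5, 0.5]
opening: -0.0
```

```bash
python3 - <<'E'
from h import *
np.set_printoptions(precision=2,suppress=True)
s=r.sense(); P,D0=r.grab_frame('wrist')
b=(P.min(2)>150).astype(np.uint8); n,_,st,ce=cv2.connectedComponentsWithStats(b)
for a,c in zip(st,ce):
    if 400<a[4]<1300 and 170<c[1]<215: print('key',c,world('wrist',c[::-1],dep(D0,c[::-1]),s))
P2,D=r.grab_frame('side'); m=r.camera_model('side'); v,u=np.mgrid[:420,:560]
C=np.stack([(u-m['cx'])/m['fx']*D,(v-m['cy'])/m['fy']*D,D],-1)[D>0]; W=(C-m['t'])@m['R']; I=W-[568.7,26.8,0]
q=I[(I[:,0]<140)&(I[:,0]>5)&(I[:,2]>130)&(I[:,2]<180)&(I[:,1]>-200)&(I[:,1]<-90)]; print('lid',np.arctan(-np.polyfit(q[:,0],q[:,2],1)[0]),np.median(q[:,2]))
q=I[(abs(I[:,0]+60)<50)&(abs(I[:,2]-105)<20)&(abs(I[:,1]+125)<25)]; print('knob tip',np.percentile(q[:,0],[1,5,20]))
print(s['clock'],s['eef_pos'],s['contact_force'])
cv2.imwrite('pics/p6.png',np.hstack([P2[100:400,60:460],cv2.resize(P,(400,300))])[...,::-1])
E
```

```text
key [279.31 193.89] [610.95  77.08  73.2 ]
key [372.18 193.52] [611.39 151.57  73.49]
key [409.4  193.37] [611.65 181.44  73.46]
key [446.65 193.44] [611.94 211.23  73.73]
lid -0.00119273856602732 158.4455167408883
knob tip [-42.75 -42.47 -41.27]
16.15 [578.25  77.35 206.23] [0.64 0.47 0.47]
```

View pics/p6.png

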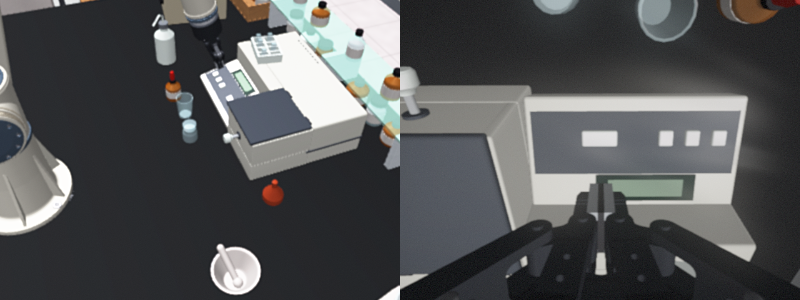

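The lid is shut, the rod is in, the wide key is back up, the other things stand where they were, and the arm is clear.

```bash
python3 -c "
from rig import r
print(r.sign_off())"
```

```text
the job is handed in; nothing more can be done
None
```

The blanking is done and handed in at about 16 s on the robot's clock. I pushed the rod in, closed the lid, then pressed and released the wide key, using only the shut fingertips.

- **Rod:** it stopped with about 13 N on the fingers. The camera puts the knob's end 42–43 mm in front of the wall, where 42 mm means fully in.
- **Lid:** I lowered it at about 10 mm/s over the last part, and it met its rest at height 159 mm with 9 N. The final check gave an angle of -0.001 rad.
- **Wide key:** I pressed it about 3.7 mm along its own axis until it bottomed out at about 22–25 N, then let it go. Its top is back at its earlier height, 73.2 mm against 73.6 mm before. The square keys were not touched.
- **Surroundings:** the last pictures show the bystanders standing where they were and the arm clear of everything, with about 1 N on the wrist (noise level).

**Failed or disagreed:**
- My first move calls were refused because rows need every field filled in.
- I first tilted the tool the wrong way above the key panel, in free air, and corrected it.
- One network reading put the wide key about 8 mm off. I used the wrist view instead, which matched the spacing of the square keys.

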